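# Charge and run the marking feeder

## Robot

A 7-joint arm with a two-finger parallel gripper is mounted at the origin on a cart in front of the work surface, level with it; the furniture and walls round the work are solid. World frame = base frame: x ahead of the robot, y to its left, z up, the work surface at z = 0. Lengths are in m, angles in rad, forces in N, time in s.
With the tool pointing down it reaches from about 0.4 to 0.875 m from the base axis. Payload 6.5 kg.
Tool frame: the origin (TCP) lies at the very end of the fingers, on their centre line; the grasp point (between the pads) lies 19 mm behind it; z points along the fingers, y is the line along which they close (so a half turn about z gives the same grasp; the last joint's range is limited). The gripper opens to 85 mm and grips with 20 to 120 N. Pads are 22 mm wide; open, the fingers measure 114 mm over their backs; the gripper's body (76 mm by 85 mm) begins 54 mm behind the grasp point. The pads swing forward as they close: fully open they stand 13 mm farther back than shut.
Start: joints at [-1.312, 0.536, -0.004, 1.538, 0.003, 1.067, -0.071], TCP at [0.207, 0.616, 0.231] pointing down, gripper open.
Joint ranges: [-2.7, 2.7], [-0.37, 2.16], [-1.27, 1.26], [0.24, 2.4], [-1.31, 4.45], [0.19, 1.91], [-2.76, 2.76]. Speed limits (rad/s): [2.39, 2.39, 3.14, 3.14, 3.14, 3.14, 3.14].

## Interface

Orientations are given as a unit quaternion [w, x, y, z].
In Python, from plant import get_obs, read_camera, camera_params, sign_off gives the robot as it stands. The module is installed in compiled form; this text tells all that it offers.
- The arm moves only by the tool arm_command, never from a script. Its argument "motion" is a list that holds one entry, the list of rows, each a list of 7 numbers: the shift along the tool's x, y, z in mm, then the turn, a rotation vector about the tool's x, y, z in rad, then the finger opening in mm, from 0 to 85.4. In form: [[[dx, dy, dz, rx, ry, rz, gripper], ...]]. A call has 1 to 12 rows; each row shifts and turns the commanded pose from where the row before left it, along the tool's axes as they then stand; what a row does not reach is not made up. A row lasts 1/10 s, in which the tool goes at most 50 mm and 8.59 degrees, less where a joint would pass 70% of its speed; a pose out of reach is approached as far as the arm can. A call is refused whole if a number of a shift passes 50 or a number of a turn 0.15, either way. A call with a gripper value outside its range is refused whole. The fingers move at their own pace and stop on an object; the grip force is fixed at half the most. Time passes only in rows, so rows that do not move let the fingers close. It gives the time, the measured TCP pose, the force, the opening and the grip force at its end, in the units of the state.
- get_obs(): the state, without advancing time (a new reading comes with each control period).
- read_camera(name): name is "side" or "top"; returns (picture, depth): 400x640x3 uint8, blue, green, red; 400x640 float32, m along the optical axis (not along the pixel's ray), 0 where there is no reading.
- camera_params(name): a dict with "fov_y" (degrees; the focal length in pixels is half the picture's height over the tangent of half this angle, whatever the lens; pixels are square), "cx", "cy" (the principal point, pixels), "R" (3x3) and "t" (3): a world point X has camera coordinates R X + t. Camera axes: x right, y down, z forward; pixel columns grow to the right and rows downward; lengths in m; the calibration is good to about 2 mm. A picture is of the moment at which its call begins. camera_params takes no time and is no camera call.
- sign_off(): hands the job in; it is judged then, once.
The state is a dict: "clock": time; "joint_positions": joint angles; "joint_velocities": joint speeds; "joint_efforts": joint torques, N m; "tool_pos": TCP position; "orientation": TCP orientation; "force": force on the tool from outside, world axes, zero at the start; "ft_torque": the same for the moment, N m; "grip_width": finger opening in m; "gripper_force": force on a finger pad.
Only numpy, scipy, OpenCV 4.12 (cv2) and the standard library are available. Lean on these libraries where they do the work, as an engineer would, in place of code of your own. Each camera call takes 0.05 s, during which the arm holds its last target. There are 200 camera calls.

## Task

Run the batch of turned beech feet lying on the right of the bench through the hand-lever marking feeder: lift the follower weight out of the magazine tube, load every foot into the tube so they lie one on top of another, and put the weight back in on top of the stack. Then pump the lever down through full strokes, letting it spring right up after each, until every foot has gone past the marking wheel onto the outfeed and the tube is empty, with the weight hanging by its flange on the tube's mouth. Leave the other things on the bench where they are.

Things in the scene. Friction and masses are not known exactly. Their poses are not given: they have to be found in the camera images.
- feeder: The grey cast marking feeder, bolted down. Origin on the bench under the axis of its upright magazine tube; z up, +y along the outfeed (robot's left), hand lever toward -y. Base 116 mm wide, 14 mm thick, its top is the bed; lever posts to 122 mm above the bench, a square 84 mm housing round the tube to 90 mm. The lowest part in the tube rests on the bed.
- tube_foot (a point): Point on the tube's axis at bed height, 14 mm above the bench; axes as the feeder's. The tube (aluminium, bore 59 mm) stands from 40 to 152 mm above the bed, with a sight slot toward -x, and holds four feet.
- tube_mouth (a point): Centre of the tube's funnel mouth, 180 mm above the bench (166 mm above the bed). The funnel is 14 mm deep, 72 mm wide inside and 80 mm outside at the top. A foot let go upright in the funnel drops down the tube by itself.
- pusher (a joint): Travel of the steel pusher under the stack, m: 0 = back, 0.077 = forward (+y); geared to the lever, 73.5 mm per rad. A full stroke shoves the lowest foot out of the tube through a sprung flap, under the brass marking wheel and onto the outfeed, its centre 71 mm from the tube's axis; earlier feet move on 56 mm each. When the lever returns, the stack drops by one foot.
- outfeed (a point): Middle of the outfeed floor, 167 mm along +y from the tube's axis, 14 mm above the bench: a level channel 59 mm wide with rails 20 mm high, to an end stop 290 mm from the tube's axis. The marking wheel hangs over its start, 64 mm from the tube's axis.
- lever (a joint): Hand lever's angle, rad: 0 = up (50 degrees above level, held by its spring), grows as it is pressed down, 1.047 = fully down on its stop (10 degrees below level). Turns about a level axis along the feeder's x through lever_hinge. Needs about 5 N at the grip at the top, up to 15-25 N lower down while feeding; let go, it returns by itself in about a second.
- lever_hinge (a point): The lever's pivot: 84 mm from the tube's axis on the feeder's -y side, 99 mm above the bench.
- lever_grip (a point): Point on the upper face of the lever's black rubber grip, 172 mm out from the pivot and 11 mm above the lever's middle line; moves with it, 238 mm above the bench (up) to 80 mm (down). The grip is 30 mm wide, 22 mm thick and reaches from 102 to 214 mm out; its end stands 271 mm high when up. It can be pushed down with closed fingertips.
- weight: Follower weight, dark steel, 0.35 kg, 170 mm tall; origin at the centre of its underside, z up. Foot 55 mm wide, 32 mm high; stem 24 mm; flange 82 mm wide from 132 to 138 mm up; round knob 28 mm wide from 150 to 170 mm up, to take it by. Starts in the empty tube, flange on the mouth, foot 34 mm above the bed (clear of the pusher). On n feet its foot is 36 n mm above the bed. Can stand on the bench.
- foot_0: A turned beech furniture foot: a plain round puck 56 mm in diameter and 36 mm high with a 22 mm hole in its face, 0.1 kg, standing on the bench; origin at the centre of its underside, z up. Either end may go first. Three or all four of the feet are there; a missing one reads None.
- foot_1: A turned beech furniture foot: a plain round puck 56 mm in diameter and 36 mm high with a 22 mm hole in its face, 0.1 kg, standing on the bench; origin at the centre of its underside, z up. Either end may go first. Three or all four of the feet are there; a missing one reads None.
- foot_2: A turned beech furniture foot: a plain round puck 56 mm in diameter and 36 mm high with a 22 mm hole in its face, 0.1 kg, standing on the bench; origin at the centre of its underside, z up. Either end may go first. Three or all four of the feet are there; a missing one reads None.
- foot_3: A turned beech furniture foot: a plain round puck 56 mm in diameter and 36 mm high with a 22 mm hole in its face, 0.1 kg, standing on the bench; origin at the centre of its underside, z up. Either end may go first. Three or all four of the feet are there; a missing one reads None.
- masking_tape: Roll of masking tape lying flat, 104 mm across, 25 mm high; a bystander.
- caliper: Digital caliper lying flat, 230 mm long, 9 mm high; its long side runs along its y; a bystander.
- sanding_block: Reddish-brown sanding block lying flat, 62x115x34 mm; a bystander.
Not all that is in view belongs to the job. Leave any blue look-alike of the foot_3 alone.

How it is judged:
On the way, in this order (a step that is already met when the one before it is completed fails the run):
1. all the feet that are there lie in the magazine tube together (horizontal distance between each of foot_0, foot_1, foot_2, foot_3 and tube_foot below 0.016 m and z of each of foot_0, foot_1, foot_2, foot_3 in the frame of tube_foot below 0.148 m), for 0.3 s.
2. the follower weight stands upright in the tube on top of the stack, let go, with all the feet still in the tube (all of step 1 and horizontal distance between weight and tube_foot below 0.008 m and angle between weight's own z axis and vertical below 0.15 rad and z of weight in the frame of tube_foot below 0.16 m and contact force between the fingers and weight below 0.2 N), for 0.3 s.
At the end, for the whole second after the job is handed in: Every foot lies on the outfeed between its rails, its centre at least 58 mm past the tube's axis, at rest; the weight hangs upright in the tube on its flange (foot 26 to 42 mm above the bed, within 8 mm of the axis, within 0.15 rad of upright); the lever is back up (within 0.1 rad) (y of foot_0 in the frame of tube_foot between 0.058 and 0.285 m and x of foot_0 in the frame of tube_foot between -0.03 and 0.03 m and z of each of foot_0, foot_1, foot_2, foot_3 in the frame of tube_foot below 0.04 m and linear speed of each of foot_0, foot_1, foot_2, foot_3 below 0.03 m/s and y of foot_1 in the frame of tube_foot between 0.058 and 0.285 m and x of foot_1 in the frame of tube_foot between -0.03 and 0.03 m and y of foot_2 in the frame of tube_foot between 0.058 and 0.285 m and x of foot_2 in the frame of tube_foot between -0.03 and 0.03 m and y of foot_3 in the frame of tube_foot between 0.058 and 0.285 m and x of foot_3 in the frame of tube_foot between -0.03 and 0.03 m and horizontal distance between weight and tube_foot below 0.008 m and angle between weight's own z axis and vertical below 0.15 rad and z of weight in the frame of tube_foot between 0.026 and 0.042 m and value of joint lever below 0.1 rad); the robot touches nothing.
It fails at once if the roll of masking tape is moved by more than 3 cm (distance of masking_tape from where it was at the start of the episode above 0.03 m).
It fails at once if the caliper is moved by more than 3 cm (distance of caliper from where it was at the start of the episode above 0.03 m).
It fails at once if the sanding block is moved by more than 3 cm (distance of sanding_block from where it was at the start of the episode above 0.03 m).
Of foot_0, foot_1, foot_2, foot_3 only 3 to 4 are there at a start; the rules pass over those that are not, and their reading is None.
At some moment in a run one of foot_0, foot_1, foot_2, foot_3 may be knocked a few centimetres aside while the robot is not near it.
It also fails if it takes over 210 s, if anything falls off the work surface, if the arm or the gripper's body presses on something with over 40 N, if the wrist force passes 120 N, or if a joint passes its speed limit or range.

## Working session

There is one attempt and no reset: what is moved stays moved. The work goes in short steps, Python scripts to look and compute and a tool call to move; the robot and the scene stay as the last step left them, time stands still between calls to the robot, and variables do not carry over. Pictures are saved under pics/ and viewed, at most 14 in all, crops included, and the job is handed in when it is done.

Besides the shell and the picture viewer there is one more tool, called after "Emit:" by a JSON object that holds its "op" and its "data", one argument or row to a line. arm_command: Moves the arm, as the interface text tells. Its arguments: {"type":"object","properties":{"motion":{"type":"array","items":{"type":"array","items":{"type":"array","items":{"type":"number"}}}}},"required":["motion"]}

```bash
mkdir -p pics; cat > h.py <<'E'
import numpy as np,cv2
from plant import get_obs,read_camera,camera_params,sign_off
def cam(n):
    im,d=read_camera(n);p=camera_params(n);f=im.shape[0]/2/np.tan(np.radians(p['fov_y'])/2)
    v,u=np.mgrid[:im.shape[0],:im.shape[1]]
    c=np.dstack([(u-p['cx'])/f*d,(v-p['cy'])/f*d,d])
    W=(c-np.array(p['t']))@np.array(p['R'])
    W[d==0]=np.nan
    return im,d,W
def st():
    o=get_obs();print(round(o['clock'],2),np.round(o['tool_pos'],4),np.round(o['orientation'],4),'F',np.round(o['force'],1),'w',round(o['grip_width'],4),round(o['gripper_force'],1));return o
E
python3 - <<'E'
from h import *
o=st();print(np.round(o['joint_positions'],3))
for n in('top','side'):
    im,d,W=cam(n);cv2.imwrite(f'pics/{n}0.png',im);np.save(n+'0.npy',W)
    p=camera_params(n);print(n,p['fov_y'],np.round(-np.array(p['R']).T@np.array(p['t']),3),np.round(p['R'],2).tolist())
E
```

```text
0.0 [0.2072 0.6154 0.2304] [-1.000e-04  1.616e-01  9.869e-01 -9.000e-04] F [0.8 0.6 0.8] w 0.0853 0.0
[-1.312  0.537 -0.004  1.539  0.003  1.067 -0.071]
top 57.8937744897332 [ 0.247 -0.027  1.162] [[-0.02, -1.0, -0.0], [-0.96, 0.02, -0.28], [0.28, -0.0, -0.96]]
side 53.458353724164596 [0.591 0.805 0.876] [[-1.0, 0.04, -0.0], [0.03, 0.65, -0.76], [-0.03, -0.76, -0.65]]
```

View pics/top0.png

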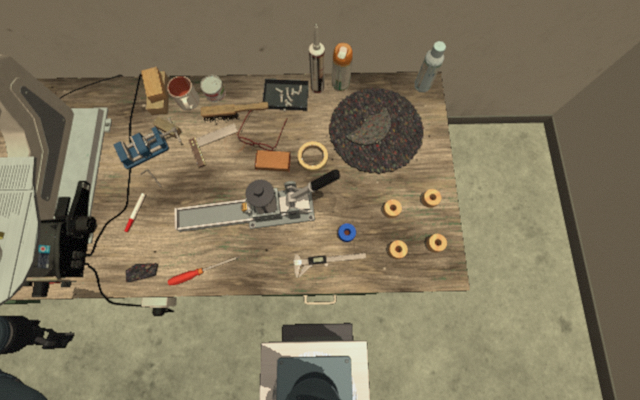

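View pics/side0.png

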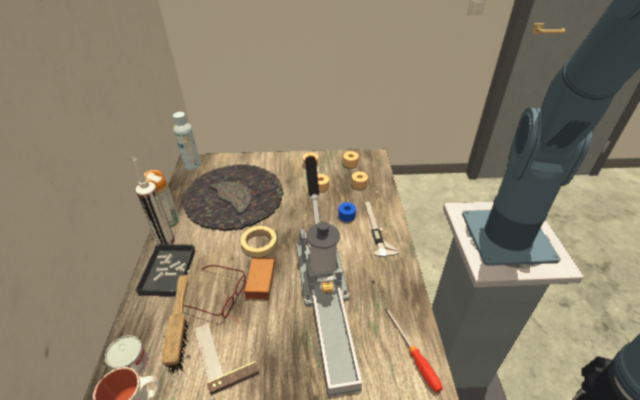

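The top view shows four beech rings at (393,208), (432,198), (399,249) and (438,242). The ring at (347,232) is blue, so it is the decoy. The feeder's tube with the weight is at about (260,195), its outfeed runs left to (177,217), and the lever grip is at (325,181). The tape is at (312,156), the block at (272,160) and the caliper at (330,260).

```bash
cat > m.py <<'E'
from h import *
def feet(im,W):
    hsv=cv2.cvtColor(im,cv2.COLOR_BGR2HSV)
    out=[]
    m=(W[...,2]>0.026)&(W[...,2]<0.046)&(W[...,1]<-0.12)&(W[...,0]>0.3)&(W[...,0]<0.85)
    n,l,s,c=cv2.connectedComponentsWithStats(m.astype(np.uint8))
    for i in range(1,n):
        if s[i,4]<40: continue
        P=W[l==i]; (cx,cy),r=cv2.minEnclosingCircle(P[:,:2].astype(np.float32))
        out.append((np.round(c[i]),s[i,4],round(cx,4),round(cy,4),round(r,4),np.round(np.median(P[:,2]),4),np.round(np.median(hsv[l==i],0))))
    return out
E
python3 - <<'E'
from m import *
W=np.load('top0.npy');im=cv2.imread('pics/top0.png')
for f in feet(im,W):print(*f)
# feeder: outfeed floor/rails, weight top
b=W[150:240,160:350].reshape(-1,3)
m=(b[:,2]>0.026)&(b[:,2]<0.042)&(b[:,1]>0.15)
print('rails',cv2.minAreaRect(b[m][:,:2].astype(np.float32)),m.sum())
for lo,hi in((0.17,0.2),(0.2,0.218),(0.22,0.25)):
    m=(b[:,2]>lo)&(b[:,2]<hi); q=b[m]
    print(lo,m.sum(),np.round(np.nanmedian(q,0),4),q.min(0).round(3),q.max(0).round(3))
for uv in((257,181),(260,190),(290,190),(312,187),(325,181),(338,176)):print(uv,W[uv[1],uv[0]].round(4))
S=np.load('side0.npy')
for uv in((311,160),(312,180),(322,228),(322,240),(340,380)):print('s',uv,S[uv[1],uv[0]].round(4))
c1=cv2.resize(im[140:280,300:460],None,fx=5,fy=4)[:600,:800]
c2=cv2.resize(im[150:250,160:350],(800,421),interpolation=cv2.INTER_CUBIC)
c1=cv2.resize(im[180:270,330:450],(640,480))
cv2.imwrite('pics/c1.png',c1);cv2.imwrite('pics/c2.png',c2)
E
```

```text
[432. 197.] 209 0.5869 -0.3933 0.0282 0.0355 [ 18. 129. 228.]
[393. 207.] 208 0.5544 -0.2603 0.0285 0.0363 [ 18. 127. 229.]
[353. 231.] 62 0.4759 -0.1222 0.0245 0.0371 [109. 166. 175.]
[438. 242.] 225 0.4388 -0.393 0.0283 0.036 [ 18. 128. 230.]
[398. 248.] 227 0.4196 -0.2683 0.0281 0.0362 [ 18. 127. 230.]
rails ((0.6311119794845581, 0.29465553164482117), (0.25655511021614075, 0.30080175399780273), 3.1354098320007324) 627
0.17 610 [0.5639 0.1348 0.1878] [ 0.523 -0.024  0.171] [0.604 0.184 0.2  ]
0.2 98 [ 0.5709 -0.013   0.2108] [ 0.55  -0.041  0.2  ] [0.596 0.155 0.218]
0.22 141 [ 0.5774 -0.038   0.2316] [ 0.55  -0.067  0.22 ] [0.598 0.155 0.25 ]
(257, 181) [0.5965 0.1527 0.1887]
(260, 190) [0.5594 0.1382 0.2187]
(290, 190) [0.5949 0.0657 0.1056]
(312, 187) [ 0.5732 -0.0041  0.1947]
(325, 181) [ 0.5748 -0.0405  0.2388]
(338, 176) [ 0.5792 -0.0748  0.2639]
s (311, 160) [ 0.5855 -0.0575  0.2618]
s (312, 180) [ 0.5845 -0.025   0.2198]
s (322, 228) [0.5657 0.1539 0.2184]
s (322, 240) [0.5663 0.1636 0.1882]
s (340, 380) [0.5391 0.4156 0.0153]
```

View pics/c1.png

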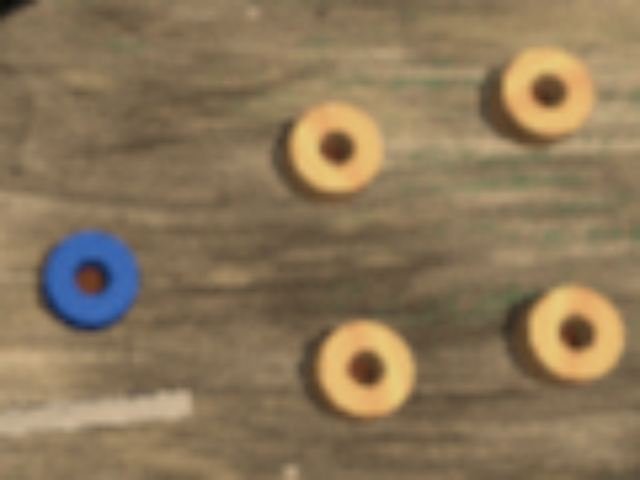

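View pics/c2.png

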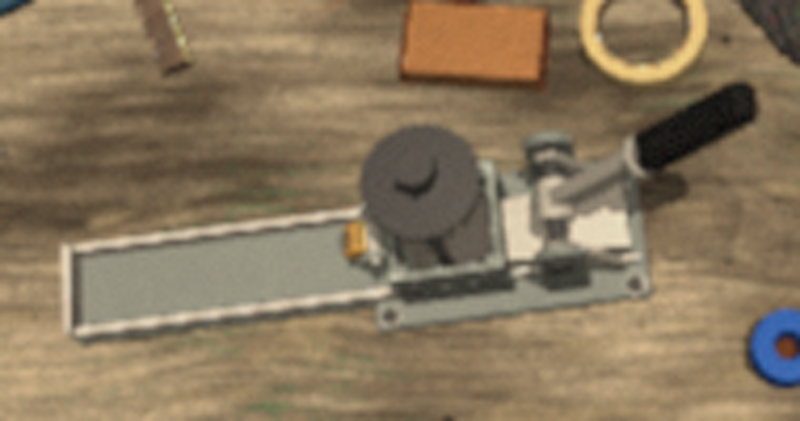

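The crop shows four plain beech rings, all of which fit. The fifth, at (90,280) in the crop, is the blue look-alike and stays put. The second crop shows the feeder turned slightly, with the weight's flange and knob visible at about (415,180). Next I need the tube axis and yaw more precisely.

```bash
python3 - <<'E'
from h import *
for n in('top','side'):
    W=np.load(n+'0.npy');b=W.reshape(-1,3)
    near=np.hypot(b[:,0]-.562,b[:,1]-.14)<.07
    for lo,hi in((.182,.194),(.211,.225)):
        q=b[near&(b[:,2]>lo)&(b[:,2]<hi)];c,r=cv2.minEnclosingCircle(q[:,:2].astype(np.float32));print(n,lo,len(q),np.round(c,4),round(r,4),q[:,2].mean().round(4), q.mean(0).round(4))
    q=b[(b[:,2]>.008)&(b[:,2]<.02)&(b[:,1]>.22)&(b[:,1]<.425)&(abs(b[:,0]-.54)<.06)]
    # outfeed floor centreline
    ys=np.arange(.24,.40,.01);xc=[]
    for y in ys:
        s=q[abs(q[:,1]-y)<.006][:,0];xc.append((s.min()+s.max())/2)
    p=np.polyfit(ys,xc,1);print('floor x=',p,'yaw',-np.arctan(p[0]), 'x at .145',np.polyval(p,.14), 'ymax',q[:,1].max())
    q=b[(b[:,2]>.17)&(b[:,1]<.0)&(b[:,1]>-.1)&(abs(b[:,0]-.57)<.06)]
    l=cv2.fitLine(q.astype(np.float32),cv2.DIST_L2,0,.01,.01).ravel();print('lever',l.round(4))
E
```

```text
top 0.182 528 [0.5642 0.1444] 0.0409 0.1878 [0.5613 0.1432 0.1878]
top 0.211 87 [0.5635 0.1444] 0.0139 0.2187 [0.563  0.1438 0.2187]
floor x= [-0.10715582  0.57503076] yaw 0.10674848995959298 x at .145 0.5600289462078691 ymax 0.42475138272542146
lever [ 0.1013 -0.6546  0.7491  0.5813 -0.0402  0.233 ]
side 0.182 557 [0.5642 0.1447] 0.0412 0.1872 [0.5645 0.1524 0.1872]
side 0.211 103 [0.5629 0.1443] 0.0155 0.2176 [0.5644 0.1463 0.2176]
floor x= [-0.11436897  0.58377624] yaw 0.11387418853370342 x at .145 0.5677645872392707 ymax 0.42464755488670014
lever [ 0.0758 -0.6386  0.7658  0.5854 -0.0345  0.2279]
```

Emit:
{"op": "arm_command", "data": {
  "motion": [
    [[0,0,-15,0,0,0.138,85],[0,0,-15,0,0,0.138,85],[0,0,-15,0,0,0.138,85],[0,0,-15,0,0,0.138,85],[0,0,-15,0,0,0.138,85],[0,0,-15,0,0,0.138,85],[0,0,-15,0,0,0.138,85],[0,0,-15,0,0,0.138,85],[0,0,0,0,0,0.142,85],[0,0,0,0,0,0,85]]
  ]
}}

```text
clock: 1.1
tool_pos: [0.2073, 0.616, 0.3512]
orientation: [0.0, 0.707, 0.707, 0.0]
force: [-0.0, -0.1, 0.4]
grip_width: 0.085
gripper_force: 0.0
```

```bash
python3 -c "
from h import *
st()"
```

```text
1.1 [0.2073 0.616  0.3512] [1.000e-04 7.075e-01 7.067e-01 0.000e+00] F [-0.  -0.1  0.4] w 0.085 0.0
```

Emit:
{"op": "arm_command", "data": {
  "motion": [
    [[-35,26.5,0,0,0,0,85],[-35,26.5,0,0,0,0,85],[-35,26.5,0,0,0,0,85],[-35,26.5,0,0,0,0,85],[-35,26.5,0,0,0,0,85],[-35,26.5,0,0,0,0,85],[-35,26.5,0,0,0,0,85],[-35,26.5,0,0,0,0,85],[-35,26.5,0,0,0,0,85],[-35,26.5,0,0,0,0,85],[-35,26.5,0,0,0,0,85],[-35,26.5,0,0,0,0,85]]
  ]
}}

```text
clock: 2.3
tool_pos: [0.5258, 0.1944, 0.3508]
orientation: [-0.0, 0.705, 0.709, -0.0]
force: [0.7, 1.2, 0.1]
grip_width: 0.0849
gripper_force: 0.0
```

Emit:
{"op": "arm_command", "data": {
  "motion": [
    [[-25,19,0,0,0,0,85],[-26.5,19.5,0,0,0,0,85],[0,0,25,0,0,0,85],[0,0,30,0,0,0,85],[0,0,30,0,0,0,85],[0,0,25,0,0,0,85],[0,0,0,0,0,0,85],[0,0,0,0,0,0,85]]
  ]
}}

```text
clock: 3.1
tool_pos: [0.5638, 0.1444, 0.2414]
orientation: [-0.0, 0.706, 0.708, -0.0]
force: [0.6, 0.2, 0.0]
grip_width: 0.0848
gripper_force: 0.0
```

Position tracking is good. Next I descend to TCP z of about 0.194 and grip the knob.

Emit:
{"op": "arm_command", "data": {
  "motion": [
    [[0,0,20,0,0,0,85],[0,0,15,0,0,0,85],[0,0,12,0,0,0,85],[0,0,0,0,0,0,85],[0,0,0,0,0,0,20],[0,0,0,0,0,0,20],[0,0,0,0,0,0,20],[0,0,0,0,0,0,20],[0,0,0,0,0,0,20],[0,0,0,0,0,0,20],[0,0,0,0,0,0,20],[0,0,0,0,0,0,20]]
  ]
}}

```text
clock: 4.3
tool_pos: [0.5643, 0.1446, 0.195]
orientation: [0.0, 0.707, 0.707, 0.0]
force: [-1.4, -0.6, 6.2]
grip_width: 0.0263
gripper_force: 59.0
```

Emit:
{"op": "arm_command", "data": {
  "motion": [
    [[0,0,-5,0,0,0,20],[0,0,-10,0,0,0,20],[0,0,-10,0,0,0,20],[0,0,0,0,0,0,20]]
  ]
}}

```text
clock: 4.7
tool_pos: [0.565, 0.1447, 0.221]
orientation: [0.001, 0.707, 0.707, 0.001]
force: [0.7, -1.1, -2.7]
grip_width: 0.026
gripper_force: 59.3
```

Emit:
{"op": "arm_command", "data": {
  "motion": [
    [[0,0,-20,0,0,0,20],[0,0,-28,0,0,0,20],[0,0,-28,0,0,0,20],[0,0,-28,0,0,0,20],[0,0,-26,0,0,0,20],[0,0,0,0,0,0,20],[0,-20,0,0,0,0,20],[0,-30,0,0,0,0,20],[0,-30,0,0,0,0,20],[0,-25,0,0,0,0,20],[0,-15,0,0,0,0,20],[0,0,0,0,0,0,20]]
  ]
}}

```text
clock: 5.9
tool_pos: [0.4415, 0.1445, 0.3481]
orientation: [-0.001, 0.707, 0.708, -0.001]
force: [-0.0, -0.9, -3.5]
grip_width: 0.0261
gripper_force: 60.0
```

Emit:
{"op": "arm_command", "data": {
  "motion": [
    [[0,0,25,0,0,0,20],[0,0,30,0,0,0,20],[0,0,30,0,0,0,20],[0,0,30,0,0,0,20],[0,0,30,0,0,0,20],[0,0,25,0,0,0,20],[0,0,15,0,0,0,20],[0,0,0,0,0,0,20],[0,0,0,0,0,0,20]]
  ]
}}

```text
clock: 6.8
tool_pos: [0.4444, 0.1442, 0.1641]
orientation: [0.0, 0.707, 0.707, -0.0]
force: [-0.2, 1.0, -2.9]
grip_width: 0.0261
gripper_force: 60.1
```

```bash
python3 - <<'E'
from h import *
st();im,d,W=cam('side');c=cv2.resize(im[150:330,220:440],(780,638))[:600];cv2.imwrite('pics/w1.png',c)
E
```

```text
6.8 [0.4444 0.1442 0.1641] [ 3.000e-04  7.073e-01  7.070e-01 -3.000e-04] F [-0.2  1.  -2.9] w 0.0261 60.1
```

View pics/w1.png

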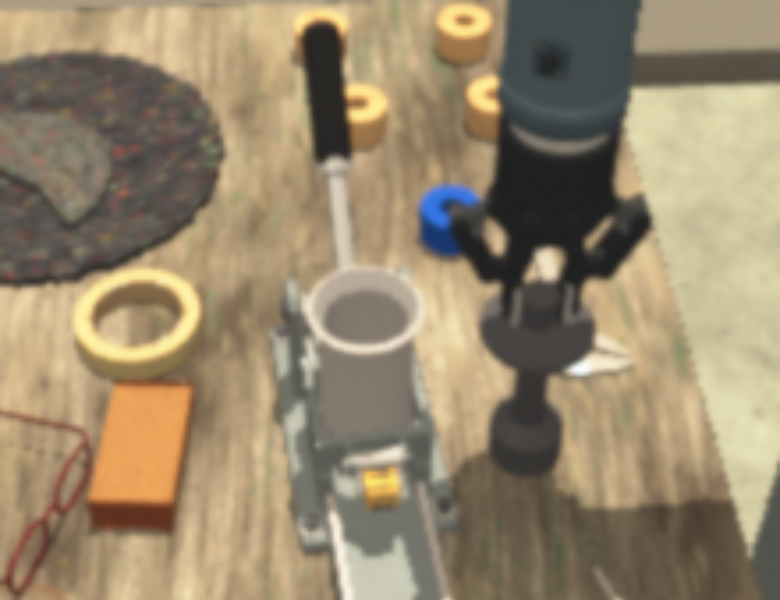

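The crop shows the weight hanging upright at (525,440), clear of the feeder and the caliper, with the tube mouth open at (365,310). I'll lower it the last 17 mm.

Emit:
{"op": "arm_command", "data": {
  "motion": [
    [[0,0,9,0,0,0,20],[0,0,5,0,0,0,20],[0,0,2,0,0,0,20],[0,0,0.5,0,0,0,20],[0,0,0,0,0,0,20]]
  ]
}}

```text
clock: 7.35
tool_pos: [0.444, 0.1445, 0.1478]
orientation: [0.0, 0.707, 0.707, 0.0]
force: [0.8, -0.2, -2.9]
grip_width: 0.0264
gripper_force: 60.0
```

Emit:
{"op": "arm_command", "data": {
  "motion": [
    [[0,0,0.8,0,0,0,20],[0,0,0.8,0,0,0,20],[0,0,0,0,0,0,20]]
  ]
}}

```text
clock: 7.65
tool_pos: [0.4445, 0.1448, 0.1472]
orientation: [-0.0, 0.707, 0.707, 0.001]
force: [-2.5, 0.9, 7.1]
grip_width: 0.0263
gripper_force: 61.3
```

Emit:
{"op": "arm_command", "data": {
  "motion": [
    [[0,0,0,0,0,0,40],[0,0,0,0,0,0,60],[0,0,0,0,0,0,85],[0,0,0,0,0,0,85],[0,0,0,0,0,0,85],[0,0,-15,0,0,0,85],[0,0,-30,0,0,0,85],[0,0,-35,0,0,0,85],[0,0,-35,0,0,0,85],[0,0,-35,0,0,0,85],[0,0,-30,0,0,0,85],[0,0,-20,0,0,0,85]]
  ]
}}

```text
clock: 8.85
tool_pos: [0.4445, 0.1446, 0.3485]
orientation: [0.0, 0.707, 0.707, 0.001]
force: [-0.5, 0.2, 0.0]
grip_width: 0.0851
gripper_force: 0.0
```

Emit:
{"op": "arm_command", "data": {
  "motion": [
    [[-30,8,0,0,0,0,85],[-38,11,0,0,0,0,85],[-38,11,0,0,0,0,85],[-38,11,0,0,0,0,85],[-38,11,0,0,0,0,85],[-38,11,0,0,0,0,85],[-38,11,0,0,0,0,85],[-38,11,0,0,0,0,85],[-38,11,0,0,0,0,85],[-38,8,0,0,0,0,85],[-33,6,0,0,0,0,85],[0,0,0,0,0,0,85]]
  ]
}}

```text
clock: 10.05
tool_pos: [0.5526, -0.2661, 0.346]
orientation: [0.001, 0.71, 0.705, -0.002]
force: [-0.6, -0.0, 1.1]
grip_width: 0.0852
gripper_force: 0.0
```

```bash
python3 - <<'E'
from m import *
st();im,d,W=cam('top')
for f in feet(im,W):print(*f)
b=W.reshape(-1,3);q=b[(np.hypot(b[:,0]-.444,b[:,1]-.145)<.06)&(b[:,2]>.12)&(b[:,2]<.2)]
print(len(q),cv2.minEnclosingCircle(q[:,:2].astype(np.float32)),q[:,2].max(),np.median(q[:,2]))
E
```

```text
10.05 [ 0.5526 -0.2661  0.346 ] [ 0.001   0.7095  0.7047 -0.0017] F [-0.6 -0.   1.1] w 0.0852 0.0
[438. 242.] 226 0.4376 -0.3931 0.0284 0.0362 [ 19. 126. 236.]
623 ((0.4447818994522095, 0.14483189582824707), 0.04103240370750427) 0.17737146201138781 0.14062010742922845
```

Emit:
{"op": "arm_command", "data": {
  "motion": [
    [[0,0,30,0,0,0,85],[0,0,40,0,0,0,85],[0,0,40,0,0,0,85],[0,0,40,0,0,0,85],[0,0,40,0,0,0,85],[0,0,40,0,0,0,85],[0,0,30,0,0,0,85],[0,0,15,0,0,0,85],[0,0,0,0,0,0,85],[0,0,0,0,0,0,85]]
  ]
}}

```text
clock: 11.1
tool_pos: [0.5548, -0.2604, 0.0724]
orientation: [0.001, 0.707, 0.707, 0.0]
force: [-0.4, 0.1, -0.8]
grip_width: 0.0854
gripper_force: 0.0
```

Emit:
{"op": "arm_command", "data": {
  "motion": [
    [[0,0,25,0,0,0,85],[0,0,20,0,0,0,85],[0,0,12.5,0,0,0,85],[0,0,0,0,0,0,85],[0,0,0,0,0,0,48],[0,0,0,0,0,0,48],[0,0,0,0,0,0,48],[0,0,0,0,0,0,48],[0,0,0,0,0,0,48],[0,0,0,0,0,0,48],[0,0,0,0,0,0,48]]
  ]
}}

```text
clock: 12.2
tool_pos: [0.555, -0.2611, 0.0155]
orientation: [0.001, 0.707, 0.707, 0.001]
force: [-1.5, 0.4, 7.3]
grip_width: 0.0541
gripper_force: 62.5
```

Emit:
{"op": "arm_command", "data": {
  "motion": [
    [[0,0,-15,0,0,0,48],[0,0,-30,0,0,0,48],[0,0,-40,0,0,0,48],[0,0,-40,0,0,0,48],[0,0,-40,0,0,0,48],[0,0,-40,0,0,0,48],[0,0,-40,0,0,0,48],[0,0,-40,0,0,0,48],[0,0,-30,0,0,0,48],[0,0,-15,0,0,0,48],[0,0,0,0,0,0,48]]
  ]
}}

```text
clock: 13.3
tool_pos: [0.5544, -0.2612, 0.3461]
orientation: [0.002, 0.707, 0.707, 0.001]
force: [0.3, -0.1, -0.7]
grip_width: 0.0538
gripper_force: 63.3
```

```bash
python3 - <<'E'
from h import *
st();im,d,W=cam('side');c=cv2.resize(im[40:190,240:440],(800,600));cv2.imwrite('pics/f1.png',c)
E
```

```text
13.3 [ 0.5544 -0.2612  0.3461] [0.0018 0.7072 0.707  0.001 ] F [ 0.3 -0.1 -0.7] w 0.0538 63.3
```

View pics/f1.png

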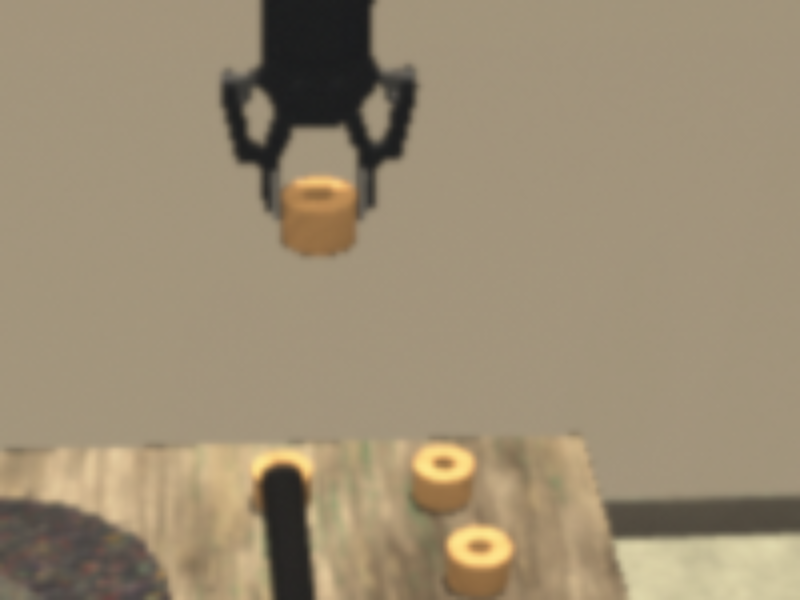

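The crop shows the foot held level at (318,215) and sticking out below the fingertips, with three feet left on the bench. I'll carry it to the tube.

Emit:
{"op": "arm_command", "data": {
  "motion": [
    [[30,0,0,0,0,0,48],[38,1,0,0,0,0,48],[38,1,0,0,0,0,48],[38,1,0,0,0,0,48],[38,1,0,0,0,0,48],[38,1,0,0,0,0,48],[38,1,0,0,0,0,48],[38,1,0,0,0,0,48],[38,1,0,0,0,0,48],[38,1,0,0,0,0,48],[33,1,0,0,0,0,48],[0,0,0,0,0,0,48]]
  ]
}}

```text
clock: 14.55
tool_pos: [0.562, 0.1512, 0.3407]
orientation: [-0.002, 0.704, 0.71, -0.001]
force: [0.3, 1.0, -1.3]
grip_width: 0.054
gripper_force: 63.4
```

Emit:
{"op": "arm_command", "data": {
  "motion": [
    [[0,0,20,0,0,0,48],[0,0,30,0,0,0,48],[0,0,30,0,0,0,48],[0,0,30,0,0,0,48],[0,0,20,0,0,0,48],[0,0,0,0,0,0,48],[0,0,0,0,0,0,48]]
  ]
}}

```text
clock: 15.25
tool_pos: [0.5634, 0.1437, 0.2131]
orientation: [-0.0, 0.707, 0.707, -0.001]
force: [0.8, -0.0, -0.9]
grip_width: 0.0542
gripper_force: 63.4
```

Emit:
{"op": "arm_command", "data": {
  "motion": [
    [[0.8,0.7,12,0,0,0,48],[0,0,10,0,0,0,48],[0,0,7,0,0,0,48],[0,0,0,0,0,0,48],[0,0,0,0,0,0,48]]
  ]
}}

```text
clock: 15.75
tool_pos: [0.5647, 0.1453, 0.1847]
orientation: [0.0, 0.707, 0.707, -0.0]
force: [0.6, 0.4, -1.4]
grip_width: 0.0542
gripper_force: 63.4
```

Emit:
{"op": "arm_command", "data": {
  "motion": [
    [[0,0,0,0,0,0,65],[0,0,0,0,0,0,85],[0,0,0,0,0,0,85],[0,0,0,0,0,0,85],[0,0,-10,0,0,0,85],[0,0,-30,0,0,0,85],[0,0,-40,0,0,0,85],[0,0,-40,0,0,0,85],[0,0,-30,0,0,0,85],[0,0,-10,0,0,0,85]]
  ]
}}

```text
clock: 16.75
tool_pos: [0.5663, 0.1452, 0.349]
orientation: [0.001, 0.707, 0.707, 0.003]
force: [-0.3, 0.2, -0.5]
grip_width: 0.0848
gripper_force: 0.0
```

Emit:
{"op": "arm_command", "data": {
  "motion": [
    [[-30,0,0,0,0,0,85],[-40,2,0,0,0,0,85],[-40,2,0,0,0,0,85],[-40,2,0,0,0,0,85],[-40,2,0,0,0,0,85],[-40,2,0,0,0,0,85],[-40,2,0,0,0,0,85],[0,0,0,0,0,0,85],[0,0,0,0,0,0,85]]
  ]
}}

```text
clock: 17.65
tool_pos: [0.5761, -0.1257, 0.3444]
orientation: [-0.0, 0.708, 0.706, -0.0]
force: [-0.2, 1.5, 0.1]
grip_width: 0.0851
gripper_force: 0.0
```

```bash
python3 - <<'E'
from m import *
st();im,d,W=cam('top')
for f in feet(im,W):print(*f)
for n in('top','side'):
    im,d,W=cam(n);b=W.reshape(-1,3);q=b[np.hypot(b[:,0]-.564,b[:,1]-.145)<.024];print(n,len(q),np.round(np.percentile(q[:,2],[0,25,50,75,100]),3))
cv2.imwrite('pics/s2.png',cv2.resize(im[200:320,260:380],(600,600)))
E
```

```text
17.65 [ 0.5761 -0.1257  0.3444] [-3.000e-04  7.080e-01  7.062e-01 -3.000e-04] F [-0.2  1.5  0.1] w 0.0851 0.0
[432. 197.] 208 0.5865 -0.3931 0.0281 0.0358 [ 18. 128. 230.]
[438. 242.] 227 0.4383 -0.393 0.0282 0.0361 [ 18. 127. 231.]
[398. 248.] 225 0.4196 -0.2679 0.0279 0.0363 [ 19. 127. 232.]
top 59 [0.018 0.05  0.051 0.052 0.055]Traceback (most recent call last):
  File "<stdin>", line 5, in <module>
    return _quantile_unchecked(
        a, q, axis, out, overwrite_input, method, keepdims, weights)
    return _ureduce(a,
                    func=_quantile_ureduce_func,
    ...<5 lines>...
                    overwrite_input=overwrite_input,
                    method=method)
    r = func(a, **kwargs)
    result = _quantile(arr,
                       quantiles=q,
    ...<2 lines>...
                       out=out,
                       weights=wgt)
    slices_having_nans = np.isnan(arr[-1, ...])
                                  ~~~^^^^^^^^^
IndexError: index -1 is out of bounds for axis 0 with size 0
```

Foot 1 is on the bed: the surface inside the tube reads z≈0.051. Now foot 2, at (0.5865, −0.393).

Emit:
{"op": "arm_command", "data": {
  "motion": [
    [[-30,1,0,0,0,0,85],[-38,1.5,0,0,0,0,85],[-38,1.5,0,0,0,0,85],[-38,1.5,0,0,0,0,85],[-38,1.5,0,0,0,0,85],[-38,1.5,0,0,0,0,85],[-30,1,0,0,0,0,85],[-17,0.5,0,0,0,0,85],[0,0,0,0,0,0,85]]
  ]
}}

```text
clock: 18.7
tool_pos: [0.586, -0.3933, 0.3441]
orientation: [-0.0, 0.708, 0.706, -0.001]
force: [0.1, -0.3, 0.4]
grip_width: 0.085
gripper_force: 0.0
```

Emit:
{"op": "arm_command", "data": {
  "motion": [
    [[0,0,30,0,0,0,85],[0,0,40,0,0,0,85],[0,0,40,0,0,0,85],[0,0,40,0,0,0,85],[0,0,40,0,0,0,85],[0,0,40,0,0,0,85],[0,0,30,0,0,0,85],[0,0,12,0,0,0,85],[0,0,0,0,0,0,85],[0,0,0,0,0,0,85]]
  ]
}}

```text
clock: 19.7
tool_pos: [0.588, -0.3916, 0.0744]
orientation: [0.001, 0.707, 0.708, 0.0]
force: [0.1, -0.5, 0.5]
grip_width: 0.0849
gripper_force: 0.0
```

Emit:
{"op": "arm_command", "data": {
  "motion": [
    [[-1.5,-1,25,0,0,0,85],[0,0,22,0,0,0,85],[0,0,12.5,0,0,0,85],[0,0,0,0,0,0,85],[0,0,0,0,0,0,48],[0,0,0,0,0,0,48],[0,0,0,0,0,0,48],[0,0,0,0,0,0,48],[0,0,0,0,0,0,48],[0,0,0,0,0,0,48],[0,0,0,0,0,0,48]]
  ]
}}

```text
clock: 20.8
tool_pos: [0.5869, -0.3942, 0.0154]
orientation: [0.002, 0.707, 0.707, 0.0]
force: [-1.4, 0.2, 6.9]
grip_width: 0.0544
gripper_force: 63.7
```

Emit:
{"op": "arm_command", "data": {
  "motion": [
    [[0,0,-15,0,0,0,48],[0,0,-30,0,0,0,48],[0,0,-40,0,0,0,48],[0,0,-40,0,0,0,48],[0,0,-40,0,0,0,48],[0,0,-40,0,0,0,48],[0,0,-40,0,0,0,48],[0,0,-40,0,0,0,48],[0,0,-30,0,0,0,48],[0,0,-15,0,0,0,48],[0,0,0,0,0,0,48]]
  ]
}}

```text
clock: 21.9
tool_pos: [0.5859, -0.394, 0.3458]
orientation: [0.002, 0.707, 0.707, 0.0]
force: [-1.2, -0.0, -1.1]
grip_width: 0.0543
gripper_force: 63.3
```

Emit:
{"op": "arm_command", "data": {
  "motion": [
    [[30,-1,0,0,0,0,48],[40,-1.5,0,0,0,0,48],[40,-1.5,0,0,0,0,48],[40,-1.5,0,0,0,0,48],[40,-1.5,0,0,0,0,48],[40,-1.5,0,0,0,0,48],[40,-1.5,0,0,0,0,48],[40,-1.5,0,0,0,0,48],[40,-1.5,0,0,0,0,48],[40,-1.5,0,0,0,0,48],[40,-1.5,0,0,0,0,48],[40,-1.5,0,0,0,0,48]]
  ]
}}

```text
clock: 23.1
tool_pos: [0.5666, 0.0786, 0.3412]
orientation: [-0.001, 0.707, 0.707, -0.001]
force: [0.2, 0.1, -1.0]
grip_width: 0.0537
gripper_force: 63.3
```

Emit:
{"op": "arm_command", "data": {
  "motion": [
    [[38,-2,0,0,0,0,48],[30,-3,0,0,0,0,48],[0,0,0,0,0,0,48],[0,0,20,0,0,0,48],[0,0,30,0,0,0,48],[0,0,30,0,0,0,48],[0,0,30,0,0,0,48],[0,0,20,0,0,0,48],[0,0,0,0,0,0,48],[0,0,0,0,0,0,48]]
  ]
}}

```text
clock: 24.1
tool_pos: [0.5626, 0.1441, 0.2128]
orientation: [-0.0, 0.707, 0.707, -0.001]
force: [0.3, 0.5, -0.4]
grip_width: 0.0539
gripper_force: 63.4
```

Emit:
{"op": "arm_command", "data": {
  "motion": [
    [[0.5,1.5,12,0,0,0,48],[0,0,10,0,0,0,48],[0,0,7,0,0,0,48],[0,0,0,0,0,0,48],[0,0,0,0,0,0,48]]
  ]
}}

```text
clock: 24.6
tool_pos: [0.5647, 0.1453, 0.1842]
orientation: [0.0, 0.707, 0.707, -0.0]
force: [0.1, 0.2, -1.3]
grip_width: 0.054
gripper_force: 63.4
```

Emit:
{"op": "arm_command", "data": {
  "motion": [
    [[0,0,0,0,0,0,65],[0,0,0,0,0,0,85],[0,0,0,0,0,0,85],[0,0,0,0,0,0,85],[0,0,-10,0,0,0,85],[0,0,-30,0,0,0,85],[0,0,-40,0,0,0,85],[0,0,-40,0,0,0,85],[0,0,-30,0,0,0,85],[0,0,-10,0,0,0,85]]
  ]
}}

```text
clock: 25.6
tool_pos: [0.5662, 0.1452, 0.3485]
orientation: [0.001, 0.707, 0.707, 0.003]
force: [0.7, 0.5, -0.6]
grip_width: 0.085
gripper_force: 0.0
```

Emit:
{"op": "arm_command", "data": {
  "motion": [
    [[-30,-5,0,0,0,0,85],[-40,-15,0,0,0,0,85],[-40,-15,0,0,0,0,85],[-40,-15,0,0,0,0,85],[-40,-15,0,0,0,0,85],[-30,-15,0,0,0,0,85],[0,0,0,0,0,0,85],[0,0,0,0,0,0,85]]
  ]
}}

```text
clock: 26.4
tool_pos: [0.4843, -0.0748, 0.3442]
orientation: [-0.0, 0.708, 0.707, 0.0]
force: [0.5, 1.3, 0.8]
grip_width: 0.085
gripper_force: 0.0
```

```bash
cat > chk.py <<'E'
from m import *
st();im,d,W=cam('top')
for f in feet(im,W):print(*f)
b=W.reshape(-1,3);q=b[np.hypot(b[:,0]-.564,b[:,1]-.145)<.024];print('tube',len(q),np.round(np.percentile(q[:,2],[0,25,50,75,100]),3))
E
python3 chk.py
```

```text
26.4 [ 0.4843 -0.0748  0.3442] [-3.000e-04  7.076e-01  7.066e-01  3.000e-04] F [0.5 1.3 0.8] w 0.085 0.0
[433. 247.] 230 0.4201 -0.3758 0.0281 0.0362 [ 18. 128. 233.]
[398. 248.] 229 0.42 -0.2679 0.0283 0.0365 [ 18. 126. 233.]
tube 97 [0.056 0.083 0.086 0.088 0.092]
```

Two feet are in the tube (z≈0.087). One of the remaining feet was knocked and is now at (0.420, −0.376). Next is foot 3, at (0.420, −0.268).

Emit:
{"op": "arm_command", "data": {
  "motion": [
    [[-25,-9,0,0,0,0,85],[-35,-12,0,0,0,0,85],[-35,-12,0,0,0,0,85],[-35,-12,0,0,0,0,85],[-35,-12,0,0,0,0,85],[-28,-7,0,0,0,0,85],[0,0,0,0,0,0,85],[0,0,0,0,0,0,85]]
  ]
}}

```text
clock: 27.25
tool_pos: [0.4214, -0.2668, 0.3439]
orientation: [-0.0, 0.707, 0.707, -0.0]
force: [-0.0, 0.2, -0.3]
grip_width: 0.0856
gripper_force: 0.0
```

Emit:
{"op": "arm_command", "data": {
  "motion": [
    [[0,0,30,0,0,0,85],[0,0,40,0,0,0,85],[0,0,40,0,0,0,85],[0,0,40,0,0,0,85],[0,0,40,0,0,0,85],[0,0,40,0,0,0,85],[0,0,30,0,0,0,85],[0,0,12,0,0,0,85],[0,0,0,0,0,0,85],[0,0,0,0,0,0,85]]
  ]
}}

```text
clock: 28.25
tool_pos: [0.4218, -0.2675, 0.0731]
orientation: [0.001, 0.707, 0.708, 0.0]
force: [-0.4, -0.5, 0.3]
grip_width: 0.085
gripper_force: 0.0
```

Emit:
{"op": "arm_command", "data": {
  "motion": [
    [[-0.5,-1,24,0,0,0,85],[0,0,22,0,0,0,85],[0,0,12.5,0,0,0,85],[0,0,0,0,0,0,85],[0,0,0,0,0,0,48],[0,0,0,0,0,0,48],[0,0,0,0,0,0,48],[0,0,0,0,0,0,48],[0,0,0,0,0,0,48],[0,0,0,0,0,0,48],[0,0,0,0,0,0,48]]
  ]
}}

```text
clock: 29.35
tool_pos: [0.4204, -0.2686, 0.0152]
orientation: [0.001, 0.707, 0.707, 0.001]
force: [-0.8, 1.3, 10.5]
grip_width: 0.0539
gripper_force: 61.2
```

Emit:
{"op": "arm_command", "data": {
  "motion": [
    [[0,0,-15,0,0,0,48],[0,0,-30,0,0,0,48],[0,0,-40,0,0,0,48],[0,0,-40,0,0,0,48],[0,0,-40,0,0,0,48],[0,0,-40,0,0,0,48],[0,0,-40,0,0,0,48],[0,0,-40,0,0,0,48],[0,0,-30,0,0,0,48],[0,0,-15,0,0,0,48],[0,0,0,0,0,0,48]]
  ]
}}

```text
clock: 30.45
tool_pos: [0.4201, -0.269, 0.3463]
orientation: [0.002, 0.707, 0.707, 0.001]
force: [0.4, 1.3, -2.2]
grip_width: 0.0542
gripper_force: 63.7
```

Emit:
{"op": "arm_command", "data": {
  "motion": [
    [[25,9,0,0,0,0,48],[37,13,0,0,0,0,48],[37,13,0,0,0,0,48],[37,13,0,0,0,0,48],[37,13,0,0,0,0,48],[37,13,0,0,0,0,48],[37,13,0,0,0,0,48],[37,13,0,0,0,0,48],[37,13,0,0,0,0,48],[37,13,0,0,0,0,48],[37,13,0,0,0,0,48],[18.5,5.5,0,0,0,0,48]]
  ]
}}

```text
clock: 31.65
tool_pos: [0.5637, 0.1492, 0.3422]
orientation: [-0.001, 0.706, 0.708, -0.001]
force: [0.0, -0.3, -1.2]
grip_width: 0.0539
gripper_force: 63.7
```

Emit:
{"op": "arm_command", "data": {
  "motion": [
    [[0,0,0,0,0,0,48],[0,0,20,0,0,0,48],[0,0,30,0,0,0,48],[0,0,30,0,0,0,48],[0,0,30,0,0,0,48],[0,0,20,0,0,0,48],[0,0,0,0,0,0,48],[0,0,0,0,0,0,48]]
  ]
}}

```text
clock: 32.45
tool_pos: [0.5641, 0.1437, 0.2143]
orientation: [0.0, 0.708, 0.706, -0.0]
force: [1.1, 0.1, -0.1]
grip_width: 0.0538
gripper_force: 63.7
```

Emit:
{"op": "arm_command", "data": {
  "motion": [
    [[0.9,0,13,0,0,0,48],[0,0,10,0,0,0,48],[0,0,7,0,0,0,48],[0,0,0,0,0,0,48],[0,0,0,0,0,0,48]]
  ]
}}

```text
clock: 32.95
tool_pos: [0.5642, 0.1462, 0.1837]
orientation: [0.0, 0.707, 0.707, -0.0]
force: [0.3, -0.4, -1.0]
grip_width: 0.0541
gripper_force: 63.7
```

Emit:
{"op": "arm_command", "data": {
  "motion": [
    [[0,0,0,0,0,0,65],[0,0,0,0,0,0,85],[0,0,0,0,0,0,85],[0,0,0,0,0,0,85],[0,0,-10,0,0,0,85],[0,0,-30,0,0,0,85],[0,0,-40,0,0,0,85],[0,0,-40,0,0,0,85],[0,0,-30,0,0,0,85],[0,0,-10,0,0,0,85]]
  ]
}}

```text
clock: 33.95
tool_pos: [0.5658, 0.146, 0.348]
orientation: [0.001, 0.707, 0.707, 0.003]
force: [0.3, 0.0, -0.3]
grip_width: 0.0847
gripper_force: 0.0
```

Emit:
{"op": "arm_command", "data": {
  "motion": [
    [[-30,-5,0,0,0,0,85],[-40,-15,0,0,0,0,85],[-40,-15,0,0,0,0,85],[-40,-15,0,0,0,0,85],[-40,-15,0,0,0,0,85],[-30,-15,0,0,0,0,85],[0,0,0,0,0,0,85],[0,0,0,0,0,0,85]]
  ]
}}

```text
clock: 34.75
tool_pos: [0.4838, -0.074, 0.3437]
orientation: [-0.0, 0.708, 0.707, 0.0]
force: [-0.3, 1.2, -0.5]
grip_width: 0.0851
gripper_force: 0.0
```

```bash
python3 chk.py
```

```text
34.75 [ 0.4838 -0.074   0.3437] [-3.000e-04  7.076e-01  7.066e-01  4.000e-04] F [-0.3  1.2 -0.5] w 0.0851 0.0
[433. 247.] 228 0.4205 -0.3752 0.0282 0.0366 [ 18. 128. 233.]
tube 153 [0.089 0.119 0.122 0.124 0.128]
```

Three feet are in. The last one is at (0.4203, −0.3755).

Emit:
{"op": "arm_command", "data": {
  "motion": [
    [[-25,-5,0,0,0,0,85],[-35,-8,0,0,0,0,85],[-35,-8,0,0,0,0,85],[-35,-8,0,0,0,0,85],[-35,-8,0,0,0,0,85],[-35,-8,0,0,0,0,85],[-35,-8,0,0,0,0,85],[-35,-6,0,0,0,0,85],[-31,-4,0,0,0,0,85],[0,0,0,0,0,0,85],[0,0,0,0,0,0,85]]
  ]
}}

```text
clock: 35.9
tool_pos: [0.422, -0.3741, 0.343]
orientation: [-0.001, 0.707, 0.707, -0.0]
force: [0.5, 0.0, 0.4]
grip_width: 0.0848
gripper_force: 0.0
```

Emit:
{"op": "arm_command", "data": {
  "motion": [
    [[0,0,30,0,0,0,85],[0,0,40,0,0,0,85],[0,0,40,0,0,0,85],[0,0,40,0,0,0,85],[0,0,40,0,0,0,85],[0,0,40,0,0,0,85],[0,0,30,0,0,0,85],[0,0,12,0,0,0,85],[0,0,0,0,0,0,85],[0,0,0,0,0,0,85]]
  ]
}}

```text
clock: 36.9
tool_pos: [0.4224, -0.3747, 0.0729]
orientation: [0.001, 0.707, 0.708, 0.0]
force: [0.4, 0.6, 0.5]
grip_width: 0.0848
gripper_force: 0.0
```

Emit:
{"op": "arm_command", "data": {
  "motion": [
    [[-0.6,-1.5,24,0,0,0,85],[0,0,22,0,0,0,85],[0,0,12.3,0,0,0,85],[0,0,0,0,0,0,85],[0,0,0,0,0,0,48],[0,0,0,0,0,0,48],[0,0,0,0,0,0,48],[0,0,0,0,0,0,48],[0,0,0,0,0,0,48],[0,0,0,0,0,0,48],[0,0,0,0,0,0,48]]
  ]
}}

```text
clock: 38.0
tool_pos: [0.4205, -0.3762, 0.0151]
orientation: [0.001, 0.707, 0.707, 0.0]
force: [-1.4, 1.0, 8.7]
grip_width: 0.0543
gripper_force: 62.0
```

Emit:
{"op": "arm_command", "data": {
  "motion": [
    [[0,0,-15,0,0,0,48],[0,0,-30,0,0,0,48],[0,0,-40,0,0,0,48],[0,0,-40,0,0,0,48],[0,0,-40,0,0,0,48],[0,0,-40,0,0,0,48],[0,0,-40,0,0,0,48],[0,0,-40,0,0,0,48],[0,0,-30,0,0,0,48],[0,0,-15,0,0,0,48],[0,0,0,0,0,0,48]]
  ]
}}

```text
clock: 39.1
tool_pos: [0.4199, -0.3761, 0.3454]
orientation: [0.002, 0.707, 0.707, 0.001]
force: [0.3, 0.2, -1.4]
grip_width: 0.0543
gripper_force: 63.4
```

Emit:
{"op": "arm_command", "data": {
  "motion": [
    [[25,8,0,0,0,0,48],[40,11,0,0,0,0,48],[40,11,0,0,0,0,48],[40,11,0,0,0,0,48],[40,11,0,0,0,0,48],[40,11,0,0,0,0,48],[40,11,0,0,0,0,48],[40,11,0,0,0,0,48],[40,11,0,0,0,0,48],[40,11,0,0,0,0,48],[40,11,0,0,0,0,48],[40,11,0,0,0,0,48]]
  ]
}}

```text
clock: 40.3
tool_pos: [0.5476, 0.0913, 0.3415]
orientation: [-0.001, 0.707, 0.707, -0.001]
force: [0.4, -0.2, -0.9]
grip_width: 0.0538
gripper_force: 63.4
```

Emit:
{"op": "arm_command", "data": {
  "motion": [
    [[36,10,0,0,0,0,48],[20,5.5,0,0,0,0,48],[0,0,0,0,0,0,48],[0,0,20,0,0,0,48],[0,0,30,0,0,0,48],[0,0,30,0,0,0,48],[0,0,30,0,0,0,48],[0,0,20,0,0,0,48],[0,0,0,0,0,0,48],[0,0,0,0,0,0,48]]
  ]
}}

```text
clock: 41.3
tool_pos: [0.5641, 0.1439, 0.2137]
orientation: [0.0, 0.708, 0.706, -0.0]
force: [-0.1, -0.7, -0.7]
grip_width: 0.0538
gripper_force: 63.5
```

Emit:
{"op": "arm_command", "data": {
  "motion": [
    [[0.8,0,12.5,0,0,0,48],[0,0,10,0,0,0,48],[0,0,7,0,0,0,48],[0,0,0,0,0,0,48],[0,0,0,0,0,0,48]]
  ]
}}

```text
clock: 41.8
tool_pos: [0.5642, 0.1463, 0.1839]
orientation: [0.0, 0.707, 0.707, -0.0]
force: [0.0, -0.6, -0.9]
grip_width: 0.0544
gripper_force: 63.5
```

Emit:
{"op": "arm_command", "data": {
  "motion": [
    [[0,0,0,0,0,0,65],[0,0,0,0,0,0,85],[0,0,0,0,0,0,85],[0,0,0,0,0,0,85],[0,0,-10,0,0,0,85],[0,0,-30,0,0,0,85],[0,0,-40,0,0,0,85],[0,0,-40,0,0,0,85],[0,0,-30,0,0,0,85],[0,0,-10,0,0,0,85]]
  ]
}}

```text
clock: 42.8
tool_pos: [0.5657, 0.1462, 0.3481]
orientation: [0.001, 0.707, 0.707, 0.003]
force: [0.6, 0.7, 0.4]
grip_width: 0.085
gripper_force: 0.0
```

Emit:
{"op": "arm_command", "data": {
  "motion": [
    [[0,-20,0,0,0,0,85],[0,-30,0,0,0,0,85],[0,-30,0,0,0,0,85],[0,-25,0,0,0,0,85],[0,-15,0,0,0,0,85],[0,0,0,0,0,0,85],[0,0,0,0,0,0,85]]
  ]
}}

```text
clock: 43.5
tool_pos: [0.4444, 0.1466, 0.3441]
orientation: [-0.0, 0.707, 0.707, 0.0]
force: [-0.2, 0.0, 0.9]
grip_width: 0.0849
gripper_force: 0.0
```

```bash
python3 - <<'E'
from h import *
st();im,d,W=cam('side');b=W.reshape(-1,3);q=b[np.hypot(b[:,0]-.564,b[:,1]-.145)<.026];print(len(q),np.round(np.percentile(q[:,2],[0,25,50,75,100]),3))
cv2.imwrite('pics/s3.png',cv2.resize(im[150:300,260:410],(600,600)))
E
```

```text
43.5 [0.4444 0.1466 0.3441] [-1.000e-04  7.069e-01  7.073e-01  4.000e-04] F [-0.2  0.   0.9] w 0.0849 0.0
209 [0.014 0.157 0.158 0.159 0.162]
```

View pics/s3.png

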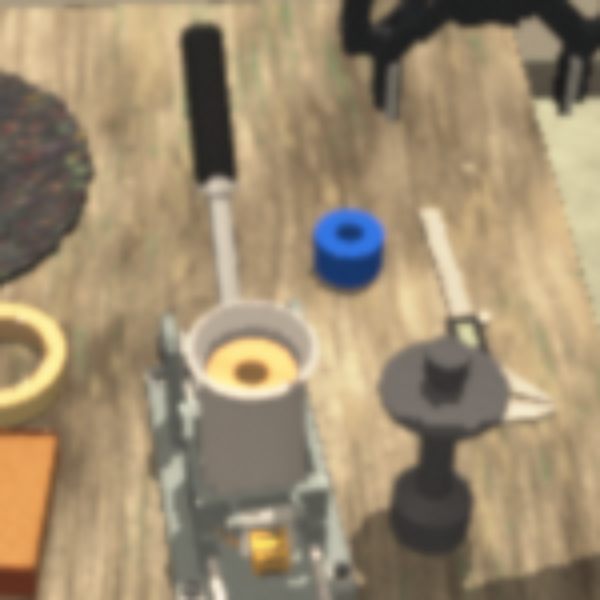

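The crop shows all four feet stacked: the top one is visible in the tube at (250,370) with z=0.158. The weight stands upright at (432,470). Now I grip the weight.

Emit:
{"op": "arm_command", "data": {
  "motion": [
    [[-1.6,0,25,0,0,0,85],[0,0,35,0,0,0,85],[0,0,35,0,0,0,85],[0,0,35,0,0,0,85],[0,0,25,0,0,0,85],[0,0,20,0,0,0,85],[0,0,10,0,0,0,85],[0,0,8,0,0,0,85],[0,0,0,0,0,0,85]]
  ]
}}

```text
clock: 44.45
tool_pos: [0.4444, 0.1445, 0.1505]
orientation: [0.0, 0.707, 0.707, -0.0]
force: [-0.1, -0.5, 0.1]
grip_width: 0.0852
gripper_force: 0.0
```

Emit:
{"op": "arm_command", "data": {
  "motion": [
    [[0,0,0,0,0,0,85],[0,0,0,0,0,0,20],[0,0,0,0,0,0,20],[0,0,0,0,0,0,20],[0,0,0,0,0,0,20],[0,0,0,0,0,0,20],[0,0,0,0,0,0,20],[0,0,0,0,0,0,20],[0,0,0,0,0,0,20]]
  ]
}}

```text
clock: 45.35
tool_pos: [0.4444, 0.145, 0.1515]
orientation: [-0.0, 0.707, 0.707, 0.0]
force: [-1.1, -1.0, 6.7]
grip_width: 0.0261
gripper_force: 58.7
```

Emit:
{"op": "arm_command", "data": {
  "motion": [
    [[0,0,-8,0,0,0,20],[0,0,-20,0,0,0,20],[0,0,-35,0,0,0,20],[0,0,-35,0,0,0,20],[0,0,-35,0,0,0,20],[0,0,-35,0,0,0,20],[0,0,-25,0,0,0,20],[0,0,-15,0,0,0,20],[0,0,0,0,0,0,20],[0,0,0,0,0,0,20]]
  ]
}}

```text
clock: 46.35
tool_pos: [0.4435, 0.1446, 0.3582]
orientation: [-0.0, 0.707, 0.707, -0.0]
force: [-0.2, 1.4, -3.7]
grip_width: 0.0259
gripper_force: 59.7
```

Emit:
{"op": "arm_command", "data": {
  "motion": [
    [[0,15,0,0,0,0,20],[0,25,0,0,0,0,20],[0,30,0,0,0,0,20],[0,25,0,0,0,0,20],[0,15,0,0,0,0,20],[0,9.5,0,0,0,0,20],[0,0,0,0,0,0,20],[0,0,0,0,0,0,20]]
  ]
}}

```text
clock: 47.15
tool_pos: [0.5628, 0.1446, 0.3582]
orientation: [-0.0, 0.707, 0.707, -0.001]
force: [-0.5, 0.1, -3.6]
grip_width: 0.0262
gripper_force: 59.8
```

```bash
python3 - <<'E'
from h import *
st();im,d,W=cam('side');b=W.reshape(-1,3);q=b[(np.hypot(b[:,0]-.564,b[:,1]-.145)<.07)&(abs(b[:,2]-.215)<.01)];q=q[q[:,0]>0];print(len(q),q.min(0),q.max(0))
cv2.imwrite('pics/s4.png',cv2.resize(im[150:300,260:410],(600,600)))
E
```

```text
47.15 [0.5628 0.1446 0.3582] [-4.000e-04  7.072e-01  7.070e-01 -8.000e-04] F [-0.5  0.1 -3.6] w 0.0262 59.8
114 [0.53743828 0.15073471 0.20619321] [0.5890469  0.17133653 0.22479585]
```

View pics/s4.png

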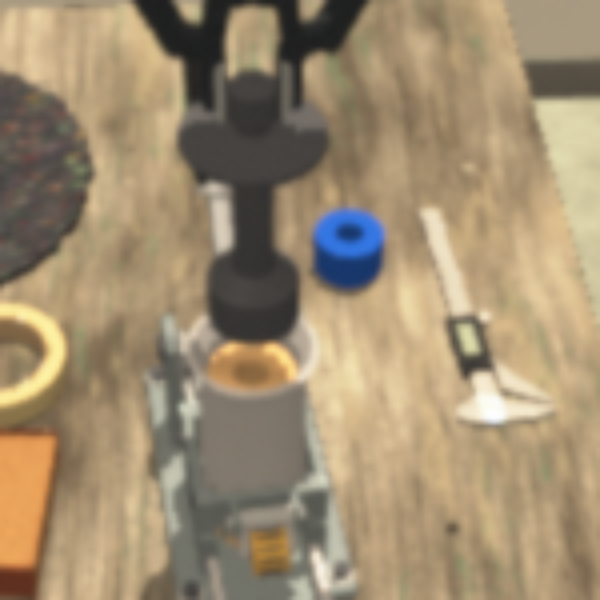

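The weight hangs over the mouth, centred to about 1 mm, so I lower it.

Emit:
{"op": "arm_command", "data": {
  "motion": [
    [[0,1,10,0,0,0,20],[0,0,12,0,0,0,20],[0,0,10,0,0,0,20],[0,0,8,0,0,0,20],[0,0,4,0,0,0,20],[0,0,0,0,0,0,20],[0,0,0,0,0,0,20]]
  ]
}}

```text
clock: 47.9
tool_pos: [0.5649, 0.1448, 0.3151]
orientation: [0.0, 0.707, 0.707, 0.0]
force: [-0.5, 0.1, -2.7]
grip_width: 0.0258
gripper_force: 59.8
```

Emit:
{"op": "arm_command", "data": {
  "motion": [
    [[0,0,1.5,0,0,0,20],[0,0,1.5,0,0,0,20],[0,0,0,0,0,0,20],[0,0,0,0,0,0,20]]
  ]
}}

```text
clock: 48.3
tool_pos: [0.5646, 0.1448, 0.3119]
orientation: [0.0, 0.707, 0.707, 0.0]
force: [-0.4, -0.7, -3.7]
grip_width: 0.0263
gripper_force: 59.8
```

Emit:
{"op": "arm_command", "data": {
  "motion": [
    [[0,0,1,0,0,0,20],[0,0,1,0,0,0,20],[0,0,0,0,0,0,20],[0,0,0,0,0,0,20]]
  ]
}}

```text
clock: 48.7
tool_pos: [0.5646, 0.1448, 0.3099]
orientation: [0.0, 0.707, 0.707, -0.0]
force: [-0.1, -0.0, -3.5]
grip_width: 0.0261
gripper_force: 59.8
```

Emit:
{"op": "arm_command", "data": {
  "motion": [
    [[0,0,1,0,0,0,20],[0,0,0,0,0,0,20],[0,0,0,0,0,0,20]]
  ]
}}

```text
clock: 49.0
tool_pos: [0.565, 0.1448, 0.3095]
orientation: [0.0, 0.707, 0.707, 0.001]
force: [-0.3, 0.4, 2.2]
grip_width: 0.0256
gripper_force: 60.4
```

Emit:
{"op": "arm_command", "data": {
  "motion": [
    [[0,0,0,0,0,0,40],[0,0,0,0,0,0,60],[0,0,0,0,0,0,85],[0,0,0,0,0,0,85],[0,0,0,0,0,0,85],[0,0,-15,0,0,0,85],[0,0,-20,0,0,0,85],[0,0,-20,0,0,0,85],[0,0,-20,0,0,0,85],[0,0,-15,0,0,0,85],[0,0,0,0,0,0,85]]
  ]
}}

```text
clock: 50.1
tool_pos: [0.5659, 0.1446, 0.4019]
orientation: [0.001, 0.707, 0.707, 0.002]
force: [0.4, -0.3, 0.4]
grip_width: 0.0848
gripper_force: 0.0
```

The weight is on the stack and let go. Next: close the fingers and hover above the grip.

Emit:
{"op": "arm_command", "data": {
  "motion": [
    [[-15,1.5,0,0,0,0,0],[-25,2.5,0,0,0,0,0],[-30,3,0,0,0,0,0],[-30,3,0,0,0,0,0],[-30,3,0,0,0,0,0],[-30,3,0,0,0,0,0],[-24.5,2,0,0,0,0,0],[0,0,20,0,0,0,0],[0,0,40,0,0,0,0],[0,0,40,0,0,0,0],[0,0,22,0,0,0,0],[0,0,0,0,0,0,0]]
  ]
}}

```text
clock: 51.3
tool_pos: [0.5796, -0.0404, 0.2732]
orientation: [-0.002, 0.708, 0.707, -0.003]
force: [-0.2, -0.4, 0.6]
grip_width: -0.0002
gripper_force: 0.0
```

```bash
python3 - <<'E'
from h import *
st();im,d,W=cam('side');b=W.reshape(-1,3);q=b[(np.hypot(b[:,0]-.564,b[:,1]-.145)<.055)&(b[:,2]>.28)];print(len(q),np.percentile(q[:,2],[50,100]),q.mean(0))
q=q[q[:,2]>.315];print('knob',cv2.minEnclosingCircle(q[:,:2].astype(np.float32)))
cv2.imwrite('pics/s5.png',cv2.resize(im[100:300,240:440],(600,600)))
E
```

```text
51.3 [ 0.5796 -0.0404  0.2732] [-0.0024  0.7075  0.7067 -0.0029] F [-0.2 -0.4  0.6] w -0.0002 0.0
786 [0.2978427  0.33093263] [0.56606654 0.15219912 0.30284936]
knob ((0.5651801228523254, 0.14424832165241241), 0.015126202255487442)
```

View pics/s5.png

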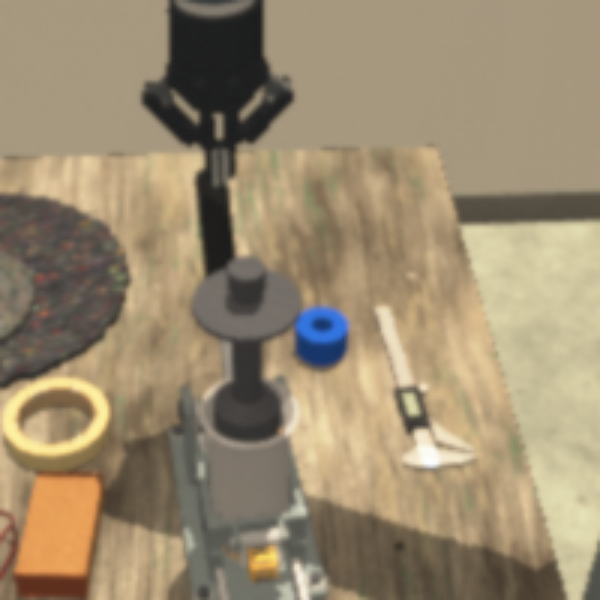

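The crop shows the weight upright on the stack at (245,330) and the closed fingertips above the grip at (218,175), about 4.5 mm short in x. First stroke, in steps.

Emit:
{"op": "arm_command", "data": {
  "motion": [
    [[0,4.5,12,0,0,0,0],[0,0,10,0,0,0,0],[-11,1.3,12,0,0,0,0],[-11,1.3,12,0,0,0,0],[-9.5,1,13,0,0,0,0],[-9.5,1,13,0,0,0,0],[-7,0.8,14,0,0,0,0],[-7,0.8,14,0,0,0,0]]
  ]
}}

```text
clock: 52.15
tool_pos: [0.5955, -0.0978, 0.1789]
orientation: [0.003, 0.708, 0.707, 0.001]
force: [-1.0, 0.7, 16.4]
grip_width: -0.0001
gripper_force: 7.6
```

Emit:
{"op": "arm_command", "data": {
  "motion": [
    [[-5,0.5,15,0,0,0,0],[-5,0.5,15,0,0,0,0],[-2,0,15,0,0,0,0],[-2,0,12,0,0,0,0],[0,0,0,0,0,0,0]]
  ]
}}

```text
clock: 52.65
tool_pos: [0.5964, -0.1134, 0.1208]
orientation: [0.004, 0.708, 0.706, 0.0]
force: [2.1, -3.0, 7.1]
grip_width: 0.0001
gripper_force: 3.0
```

Emit:
{"op": "arm_command", "data": {
  "motion": [
    [[0,-2,14,0,0,0,0],[1,0,12,0,0,0,0],[0,0,5,0,0,0,0],[0,0,3,0,0,0,0],[0,0,0,0,0,0,0]]
  ]
}}

```text
clock: 53.15
tool_pos: [0.5962, -0.1138, 0.0885]
orientation: [0.006, 0.708, 0.706, 0.001]
force: [4.0, -7.2, 9.3]
grip_width: 0.0001
gripper_force: 5.0
```

Emit:
{"op": "arm_command", "data": {
  "motion": [
    [[0,0,3,0,0,0,0],[0,0,3,0,0,0,0],[0,0,0,0,0,0,0]]
  ]
}}

```text
clock: 53.45
tool_pos: [0.5962, -0.1133, 0.0825]
orientation: [0.006, 0.708, 0.706, 0.001]
force: [2.8, -6.9, 10.5]
grip_width: -0.0002
gripper_force: 5.7
```

Emit:
{"op": "arm_command", "data": {
  "motion": [
    [[0,0,2,0,0,0,0],[0,0,2,0,0,0,0],[0,0,0,0,0,0,0]]
  ]
}}

```text
clock: 53.75
tool_pos: [0.5963, -0.1131, 0.08]
orientation: [0.005, 0.708, 0.706, 0.001]
force: [0.1, -4.3, 23.5]
grip_width: -0.0002
gripper_force: 11.9
```

The stop is reached: 23 N at z=0.080. I'll let the lever spring up by backing off along its arc.

Emit:
{"op": "arm_command", "data": {
  "motion": [
    [[0,0,-20,0,0,0,0],[2,-1,-30,0,0,0,0],[5,-1,-30,0,0,0,0],[10,-1.5,-30,0,0,0,0],[14,-2,-28,0,0,0,0],[19,-2.5,-26,0,0,0,0],[23,-3,-24,0,0,0,0],[0,0,-10,0,0,0,0],[0,0,0,0,0,0,0],[0,0,0,0,0,0,0],[0,0,0,0,0,0,0],[0,0,0,0,0,0,0]]
  ]
}}

```text
clock: 54.95
tool_pos: [0.5808, -0.0356, 0.2729]
orientation: [-0.0, 0.708, 0.707, -0.001]
force: [0.7, -0.6, 0.9]
grip_width: 0.0002
gripper_force: 0.0
```

Emit:
{"op": "arm_command", "data": {
  "motion": [
    [[0,0,0,0,0,0,0],[0,0,0,0,0,0,0],[0,0,0,0,0,0,0],[0,0,0,0,0,0,0]]
  ]
}}

```text
clock: 55.35
tool_pos: [0.5813, -0.0347, 0.2739]
orientation: [0.0, 0.707, 0.707, -0.0]
force: [-0.0, -0.5, -0.1]
grip_width: 0.0003
gripper_force: 0.0
```

```bash
cat > fd.py <<'E'
from h import *
st();im,d,W=cam('side');b=W.reshape(-1,3)
q=b[(np.hypot(b[:,0]-.564,b[:,1]-.145)<.045)&(b[:,2]>.18)];print('weight top',q[:,2].max().round(3))
a=.112;R=np.array([[np.cos(a),np.sin(a)],[-np.sin(a),np.cos(a)]]);L=(b[:,:2]-[.564,.1445])@R.T
h=(abs(L[:,0])<.026)&(L[:,1]>.05)&(L[:,1]<.3)&(b[:,2]>.04)&(b[:,2]<.06)
print('feet out: y extent',np.histogram(L[h,1],bins=np.arange(.04,.32,.014)))
g=(abs(L[:,0])<.012)&(L[:,1]<-.2)&(L[:,1]>-.24)&(b[:,2]>.15);print('grip z',np.round(np.percentile(b[g,2],[50,100]),3) if g.any() else None)
cv2.imwrite('pics/fd%d.png'%(get_obs()['clock']*10),cv2.resize(im[100:400,220:440],(550,600),fx=2,fy=2)[:600])
E
python3 fd.py; ls pics
```

```text
55.35 [ 0.5813 -0.0347  0.2739] [ 0.      0.7071  0.7071 -0.    ] F [-0.  -0.5 -0.1] w 0.0003 0.0
weight top 0.296
feet out: y extent (array([  1,  41,  72, 110,  13,   0,   0,   0,   0,   0,   0,   0,   0,
         0,   0,   0,   0,  19,  25]), array([0.04 , 0.054, 0.068, 0.082, 0.096, 0.11 , 0.124, 0.138, 0.152,
       0.166, 0.18 , 0.194, 0.208, 0.222, 0.236, 0.25 , 0.264, 0.278,
       0.292, 0.306]))
grip z [0.646 0.654]
c1.png
c2.png
f1.png
fd554.png
s3.png
s4.png
s5.png
side0.png
top0.png
w1.png
```

The stroke worked: the weight dropped 35 mm, and the foot on the outfeed ends at about 98 mm, so its centre is near 70 mm. Second stroke.

Emit:
{"op": "arm_command", "data": {
  "motion": [
    [[-5,2,12,0,0,0,0],[0,0,10,0,0,0,0],[-11,1,12,0,0,0,0],[-11,1,12,0,0,0,0],[-9.5,1,13,0,0,0,0],[-9.5,0,13,0,0,0,0],[-7,0,14,0,0,0,0],[-7,0,14,0,0,0,0],[-5,0,15,0,0,0,0],[-5,0,15,0,0,0,0],[-2,0,15,0,0,0,0],[-2,0,12,0,0,0,0]]
  ]
}}

```text
clock: 56.6
tool_pos: [0.5917, -0.1125, 0.119]
orientation: [0.006, 0.708, 0.707, 0.002]
force: [7.9, -1.5, 14.4]
grip_width: -0.0005
gripper_force: 6.8
```

Emit:
{"op": "arm_command", "data": {
  "motion": [
    [[0,0,12,0,0,0,0],[1,0,12,0,0,0,0],[0,0,7,0,0,0,0],[0,0,5,0,0,0,0],[0,0,2,0,0,0,0],[0,0,0,0,0,0,0],[0,0,0,0,0,0,0]]
  ]
}}

```text
clock: 57.3
tool_pos: [0.591, -0.1122, 0.0811]
orientation: [0.006, 0.708, 0.706, 0.002]
force: [6.4, -5.4, 9.9]
grip_width: 0.0002
gripper_force: 5.3
```

Emit:
{"op": "arm_command", "data": {
  "motion": [
    [[0,0,2,0,0,0,0],[0,0,1.5,0,0,0,0],[0,0,0,0,0,0,0],[0,0,0,0,0,0,0]]
  ]
}}

```text
clock: 57.7
tool_pos: [0.5913, -0.1122, 0.0799]
orientation: [0.005, 0.708, 0.706, 0.002]
force: [-0.7, -3.9, 32.4]
grip_width: 0.0001
gripper_force: 16.0
```

Emit:
{"op": "arm_command", "data": {
  "motion": [
    [[0,0,-20,0,0,0,0],[2,-1,-30,0,0,0,0],[5,-1,-30,0,0,0,0],[10,-1,-30,0,0,0,0],[14,-1,-28,0,0,0,0],[19,-2,-26,0,0,0,0],[23,-2,-24,0,0,0,0],[0,0,-10,0,0,0,0],[0,0,0,0,0,0,0],[0,0,0,0,0,0,0],[0,0,0,0,0,0,0],[0,0,0,0,0,0,0]]
  ]
}}

```text
clock: 58.9
tool_pos: [0.5778, -0.0356, 0.2724]
orientation: [-0.0, 0.708, 0.707, -0.001]
force: [-0.2, -0.2, -0.1]
grip_width: 0.0001
gripper_force: 0.0
```

Emit:
{"op": "arm_command", "data": {
  "motion": [
    [[0,0,0,0,0,0,0],[0,0,0,0,0,0,0],[0,0,0,0,0,0,0],[0,0,0,0,0,0,0]]
  ]
}}

```text
clock: 59.3
tool_pos: [0.5783, -0.0347, 0.2734]
orientation: [-0.0, 0.707, 0.707, 0.0]
force: [-0.9, -0.7, -0.1]
grip_width: 0.0001
gripper_force: 0.0
```

```bash
python3 fd.py
```

```text
59.3 [ 0.5783 -0.0347  0.2734] [-0.      0.7071  0.7071  0.    ] F [-0.9 -0.7 -0.1] w 0.0001 0.0
weight top 0.258
feet out: y extent (array([  3,  39,  75, 105,  56, 110,  78, 120,  15,   0,   0,   0,   0,
         0,   0,   0,   0,  15,  22]), array([0.04 , 0.054, 0.068, 0.082, 0.096, 0.11 , 0.124, 0.138, 0.152,
       0.166, 0.18 , 0.194, 0.208, 0.222, 0.236, 0.25 , 0.264, 0.278,
       0.292, 0.306]))
grip z [0.267 0.653]
```

Two feet are out. Third stroke, with the same shape and x corrected by 5 mm.

Emit:
{"op": "arm_command", "data": {
  "motion": [
    [[-5,5,12,0,0,0,0],[0,0,10,0,0,0,0],[-11,1,12,0,0,0,0],[-11,1,12,0,0,0,0],[-9.5,1,13,0,0,0,0],[-9.5,0,13,0,0,0,0],[-7,0,14,0,0,0,0],[-7,0,14,0,0,0,0],[-5,0,15,0,0,0,0],[-5,0,15,0,0,0,0],[-2,0,15,0,0,0,0],[-2,0,12,0,0,0,0]]
  ]
}}

```text
clock: 60.55
tool_pos: [0.5918, -0.1121, 0.1185]
orientation: [0.006, 0.707, 0.707, 0.003]
force: [7.5, -1.3, 13.1]
grip_width: 0.0001
gripper_force: 6.8
```

Emit:
{"op": "arm_command", "data": {
  "motion": [
    [[0,0,12,0,0,0,0],[1,0,12,0,0,0,0],[0,0,7,0,0,0,0],[0,0,5,0,0,0,0],[0,0,3,0,0,0,0],[0,0,1.5,0,0,0,0],[0,0,0,0,0,0,0],[0,0,0,0,0,0,0]]
  ]
}}

```text
clock: 61.35
tool_pos: [0.5918, -0.112, 0.0801]
orientation: [0.006, 0.708, 0.706, 0.003]
force: [1.6, -2.8, 27.4]
grip_width: 0.0
gripper_force: 13.8
```

Emit:
{"op": "arm_command", "data": {
  "motion": [
    [[0,0,0.5,0,0,0,0],[0,0,0,0,0,0,0]]
  ]
}}

```text
clock: 61.55
tool_pos: [0.5918, -0.112, 0.08]
orientation: [0.006, 0.708, 0.706, 0.003]
force: [0.1, -2.8, 31.3]
grip_width: -0.0001
gripper_force: 15.5
```

Emit:
{"op": "arm_command", "data": {
  "motion": [
    [[0,0,-20,0,0,0,0],[2,-1,-30,0,0,0,0],[5,-1,-30,0,0,0,0],[10,-1,-30,0,0,0,0],[14,-1,-28,0,0,0,0],[19,-2,-26,0,0,0,0],[23,-2,-24,0,0,0,0],[0,0,-10,0,0,0,0],[0,0,0,0,0,0,0],[0,0,0,0,0,0,0],[0,0,0,0,0,0,0],[0,0,0,0,0,0,0]]
  ]
}}

```text
clock: 62.75
tool_pos: [0.5778, -0.0356, 0.2724]
orientation: [-0.0, 0.708, 0.707, -0.001]
force: [-0.0, 0.8, 0.7]
grip_width: 0.0001
gripper_force: 0.0
```

Emit:
{"op": "arm_command", "data": {
  "motion": [
    [[0,0,0,0,0,0,0],[0,0,0,0,0,0,0],[0,0,0,0,0,0,0],[0,0,0,0,0,0,0]]
  ]
}}

```text
clock: 63.15
tool_pos: [0.5784, -0.0347, 0.2734]
orientation: [0.0, 0.707, 0.707, -0.0]
force: [0.7, -0.1, -0.4]
grip_width: 0.0002
gripper_force: 0.0
```

```bash
python3 fd.py
```

```text
63.15 [ 0.5784 -0.0347  0.2734] [ 0.      0.7071  0.7071 -0.    ] F [ 0.7 -0.1 -0.4] w 0.0002 0.0
weight top 0.224
feet out: y extent (array([  3,  36,  75, 106,  53, 108,  75, 118,  67, 115,  92, 129,  17,
         0,   0,   0,   0,  15,  17]), array([0.04 , 0.054, 0.068, 0.082, 0.096, 0.11 , 0.124, 0.138, 0.152,
       0.166, 0.18 , 0.194, 0.208, 0.222, 0.236, 0.25 , 0.264, 0.278,
       0.292, 0.306]))
grip z [0.266 0.653]
```

Three are out. Fourth stroke.

Emit:
{"op": "arm_command", "data": {
  "motion": [
    [[-5,5,12,0,0,0,0],[0,0,10,0,0,0,0],[-11,1,12,0,0,0,0],[-11,1,12,0,0,0,0],[-9.5,1,13,0,0,0,0],[-9.5,0,13,0,0,0,0],[-7,0,14,0,0,0,0],[-7,0,14,0,0,0,0],[-5,0,15,0,0,0,0],[-5,0,15,0,0,0,0],[-2,0,15,0,0,0,0],[-2,0,12,0,0,0,0]]
  ]
}}

```text
clock: 64.4
tool_pos: [0.5917, -0.112, 0.1184]
orientation: [0.006, 0.707, 0.707, 0.003]
force: [6.8, -1.7, 12.2]
grip_width: 0.0002
gripper_force: 6.6
```

Emit:
{"op": "arm_command", "data": {
  "motion": [
    [[0,0,12,0,0,0,0],[1,0,12,0,0,0,0],[0,0,7,0,0,0,0],[0,0,5,0,0,0,0],[0,0,3,0,0,0,0],[0,0,2,0,0,0,0],[0,0,0,0,0,0,0],[0,0,0,0,0,0,0],[0,0,0,0,0,0,0]]
  ]
}}

```text
clock: 65.3
tool_pos: [0.5915, -0.1118, 0.0799]
orientation: [0.005, 0.708, 0.706, 0.003]
force: [-0.1, -2.1, 32.4]
grip_width: 0.0
gripper_force: 16.1
```

Emit:
{"op": "arm_command", "data": {
  "motion": [
    [[0,0,-20,0,0,0,0],[2,-1,-30,0,0,0,0],[5,-1,-30,0,0,0,0],[10,-1,-30,0,0,0,0],[14,-1,-28,0,0,0,0],[19,-2,-26,0,0,0,0],[23,-2,-24,0,0,0,0],[0,0,-25,0,0,0,0],[0,0,-30,0,0,0,0],[0,0,-30,0,0,0,0],[0,0,0,0,0,0,0],[0,0,0,0,0,0,0]]
  ]
}}

```text
clock: 66.5
tool_pos: [0.5783, -0.0351, 0.3478]
orientation: [-0.0, 0.707, 0.707, 0.0]
force: [0.0, 0.3, -0.7]
grip_width: -0.0003
gripper_force: 0.0
```

Emit:
{"op": "arm_command", "data": {
  "motion": [
    [[0,0,0,0,0,0,0],[0,0,0,0,0,0,0],[0,0,0,0,0,0,0],[0,0,0,0,0,0,0],[0,0,0,0,0,0,0],[0,0,0,0,0,0,0]]
  ]
}}

```text
clock: 67.1
tool_pos: [0.5783, -0.0347, 0.3483]
orientation: [0.0, 0.707, 0.707, -0.0]
force: [-0.1, 0.0, 0.2]
grip_width: -0.0004
gripper_force: 0.0
```

```bash
python3 fd.py; mv pics/fd6[4-9]*.png pics/last.png
```

```text
67.1 [ 0.5783 -0.0347  0.3483] [ 0.      0.7071  0.7071 -0.    ] F [-0.1  0.   0.2] w -0.0004 0.0
weight top 0.221
feet out: y extent (array([  1,  42,  68, 100,  61, 107,  78, 114,  70, 116,  88, 130,  78,
       133, 105, 144,  16,  12,  27]), array([0.04 , 0.054, 0.068, 0.082, 0.096, 0.11 , 0.124, 0.138, 0.152,
       0.166, 0.18 , 0.194, 0.208, 0.222, 0.236, 0.25 , 0.264, 0.278,
       0.292, 0.306]))
grip z [0.262 0.27 ]
```

View pics/last.png

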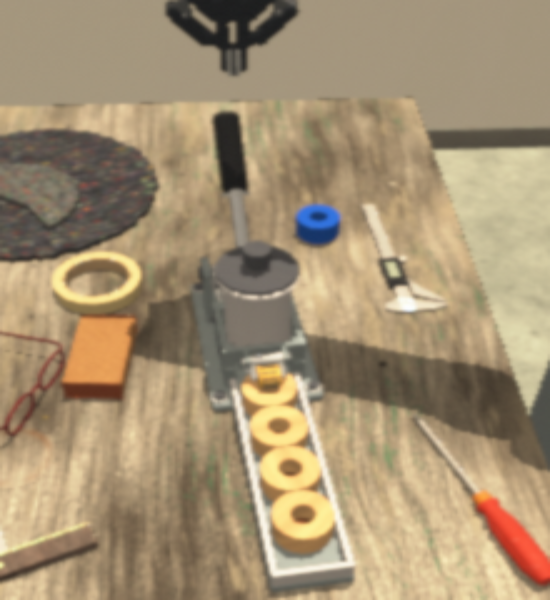

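The picture shows four feet on the outfeed at (268,390), (278,427), (290,470) and (303,520). The weight hangs by its flange at (257,270), the lever is up and the arm is clear. I'm handing in.

```bash
python3 -c "
from plant import sign_off
print(sign_off())"
```

```text
the job is handed in; nothing more can be done
None
```

The job is handed in: all four feet went past the marking wheel onto the outfeed, the weight hangs by its flange on the empty tube, the lever is back up, and the robot touches nothing; the hand-in gave no verdict.

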